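# Refit the false floor of a water bath under its in-turned rims

## Task

The water bath has been drained and cleaned: refit its slotted false floor. It is longer than the mouth, so tilt it, tuck one end under the rim at the control end, lower the other end through the mouth, then slide the floor away from the controls until it drops into its seat between the raised steps and lies flat, down on both rails and caught under both rims; set it down, let go and leave it there. The rails may be clamped anywhere in their adjustment and the sheet bends easily, so feel your way slowly: never press or knock it against the bath with more than about 25 N, and leave the other things on the bench alone.

Things in the scene. Friction and masses are not known exactly. Their poses are not given: they have to be found in the camera images.
- bath: Water bath: white housing 294 x 168 x 90 mm (190 mm over side grips), fixed. Origin at bench level under the centre of the tank's inside (x -120 to 120, y -68 to 68 mm). x runs along the tank from the control end (dial and display, robot's side; housing end x -156) to the far end (x 138), z up. It does not yield.
- bath_mouth (a point): Centre of the tank's mouth, level with the flat top (bath x 2, y 0, z 90 mm); axes as the bath's. Mouth 148 mm long (bath x -72 to 76) and 130 mm wide. Steel rims 3 mm thick (z 87 to 90) overhang the tank: 48 mm at the control end, 44 mm at the far end, 3 mm at the sides.
- rail_level (a point): Point fixed to the bath at x 0, y 0, z 55 mm, the height of the tops of two level steel rails along the long walls (y 46 to 66 mm each side). Each rail has a raised step at both ends; rails and steps are one carrier, clamped rigidly anywhere within 24 mm along x. Where is not reported and is hidden under the rims: feel for it.
- near_step_zone (a point): Point fixed to the bath at x -88, z 60 mm under the control-end rim: middle of the range of the near step edge. The near steps stand 5 mm above the rails (top z 60), are 19 mm long and end in a square edge somewhere at bath x -100 to -76 mm. The clear seat starts there.
- far_step_zone (a point): Point fixed to the bath at x 95, z 60 mm under the far rim: middle of the range of the far step face. The far steps are also 5 mm high (z 55 to 60); their square face lies somewhere at bath x 83 to 107 mm, always 183 mm beyond the near step edge, so the 180 mm floor drops between with 3 mm play.
- panel_grip (a point): False floor: loose slotted steel sheet 180 x 120 x 4 mm, 0.24-0.39 kg, flat on the bench, with a black upright grip in its middle: 10 mm thick along the length, 44 mm across, 40 mm above the sheet; on a foot 30 x 52 x 2 mm. This is the grip's middle, 30 mm above the sheet's underside. x along the length, y across, z up. Both ends alike.
- panel_end_a (a point): Middle of the underside edge at one end of the false floor, 90 mm along -x and 30 mm below panel_grip; it lies nearer the robot at the start. Axes as the floor's.
- panel_end_b (a point): The same at the other end, 90 mm along +x.
- timer: Bystander: white bench timer 62 x 66 x 20 mm, origin under its centre.
- capped_tube_mid (a point): Bystander: capped 50 ml tube standing upright, 35 mm across, 114 mm tall; point half-way up.
- beaker_mid (a point): Bystander: small glass beaker with a few thin sticks in it, 54 mm across, 70 mm tall, behind the false floor and the bath; point half-way up.
- pen: Bystander: black marker pen lying at the front edge of the bench, 135 mm long; origin under its centre.
- agar_dish: Bystander: round petri dish 59 mm across, 13 mm tall; origin under its centre.
- floor_panel: The same false floor, with its origin at the middle of its underside, 30 mm below panel_grip, axes alike.
Not all that is in view belongs to the job. Leave any blue look-alike of the floor_panel alone.

How it is judged (in metres and radians):
On the way, in this order (a step that is already met when the one before it is completed fails the run):
1. one end of the floor is tucked under the control-end rim while its other end is still above the rims (((x of panel_end_a in the frame of bath below -0.085 m and z of panel_end_a in the frame of bath between 0.045 and 0.082 m and z of panel_end_b in the frame of bath above 0.092 m) or (x of panel_end_b in the frame of bath below -0.085 m and z of panel_end_b in the frame of bath between 0.045 and 0.082 m and z of panel_end_a in the frame of bath above 0.092 m))), for 0.1 s.
2. the whole floor is below the rims (z of panel_end_a in the frame of bath between 0.045 and 0.075 m and z of panel_end_b in the frame of bath between 0.045 and 0.075 m), for 0.1 s.
At the end, for the whole second after the job is handed in: The false floor lies flat on both rails (underside at each end 50 to 57 mm above the bench, so off the steps), its middle from 13 mm short of to 21 mm beyond the tank centre, hence under both rims; at rest and let go (z of panel_end_a in the frame of bath between 0.05 and 0.057 m and z of panel_end_b in the frame of bath between 0.05 and 0.057 m and x of panel_grip in the frame of bath between -0.013 and 0.021 m and linear speed of floor_panel below 0.01 m/s and contact force between the fingers and floor_panel below 0.1 N); the robot touches nothing.
It fails at once if the floor is pressed or knocked against the bath with more than 25 N (contact force between floor_panel and bath above 25 N).
It fails at once if a bystander is shifted by more than 20 mm (distance of any of timer, capped_tube_mid, beaker_mid, pen, agar_dish from where it was at the start of the episode above 0.02 m).
It also fails if it takes over 56 s, if anything falls off the work surface, if the arm or the gripper's body presses on something with over 40 N, if the wrist force passes 120 N, or if a joint passes its speed limit or range.

## Robot

A 6-joint arm with a two-finger parallel gripper is mounted at the origin on a cart in front of the work surface, level with it; the furniture and walls round the work are solid. World frame = base frame: x ahead of the robot, y to its left, z up, the work surface at z = 0. Lengths are in mm, angles in rad, forces in N, time in s.
With the tool pointing down it reaches from about 375 to 975 mm from the base axis. Payload 3.8 kg.
Tool frame: the origin (TCP) lies on the centre line of the jaws, within the pads' length; the fingertips stand 25 mm ahead of it and the grasp point (between the pads) lies 6 mm ahead of it; z points along the fingers, y is the line along which they close (so a half turn about z gives the same grasp; the last joint's range is limited). The gripper opens to 85 mm and grips with 20 to 120 N. Pads are 22 mm wide; open, the fingers measure 114 mm over their backs; the gripper's body (76 mm by 85 mm) begins 54 mm behind the grasp point. The pads swing forward as they close: fully open they stand 13 mm farther back than shut.
Start: joints at [-1.217, 0.264, 1.604, -0, 1.274, -0.037], TCP at [257.121, -624.105, 256.28] pointing down, gripper open.
Joint ranges: [-2.63, 2.63], [-0.94, 2.18], [0.31, 2.57], [-1.31, 4.45], [0, 2.66], [-2.55, 2.55]. Speed limits (rad/s): [2.57, 2.57, 3.14, 3.14, 3.14, 3.14].

## Interface

Orientations are given as a unit quaternion [w, x, y, z].
In Python, from workcell import arm gives the robot as it stands. The module is installed in compiled form; this text tells all that it offers.
- The arm moves only by the tool send_rows, never from a script. Its argument "series" is a list of rows, each an object of numbers: "claw": the closure, from -1 (fully open) to 1 (shut); "dx", "dy", "dz": the shift along the tool's x, y, z in cm; "yaw": the turn about the tool's z in degrees. A call has 1 to 8 rows; each row is the pose to reach, as a shift and turn from the pose commanded when the call began, along the tool's axes at that moment; what a row does not reach only later rows make up. A row lasts 1/8 s, in which the tool goes at most 62.5 mm and 10.7 degrees, less where a joint would pass 70% of its speed; a pose out of reach is approached as far as the arm can. A call with a gripper value outside its range is refused whole. The fingers move at their own pace and stop on an object; the grip force is fixed at half the most. Time passes only in rows, so rows that repeat a pose let the fingers close. It gives the time, the measured TCP pose, the force, the opening and the grip force at its end, in the units of the state.
- arm.read_state(): the state, without advancing time (a new reading comes with each control period).
- arm.capture(name): name is "scene" or "top" or "wrist"; returns a dict with "color" (480x640x3 uint8, red, green, blue), "z_map" (480x640 float32, mm along the optical axis (not along the pixel's ray), 0 where there is no reading), "fx", "fy", "cx", "cy" (pixels), "world_to_cam" (4x4, takes a point from world to camera coordinates); the wrist camera has in their place "hand_eye" (4x4, takes a point from camera to tool coordinates, whose origin is the TCP and whose axes are the flange's). Camera axes: x right, y down, z forward; pixel columns grow to the right and rows downward; lengths in mm; the calibration is good to about 2 mm. A picture is of the moment at which its call begins: read the wrist's pose just before it.
- arm.finish_job(): hands the job in; it is judged then, once.
The state is a dict: "clock": time; "q": joint angles; "qd": joint speeds; "joint_efforts": joint torques, N m; "tcp_pos": TCP position; "tcp_rot": TCP orientation; "ft_force": force on the tool from outside, world axes, zero at the start; "wrist_torque": the same for the moment, N m; "gripper_width": finger opening in mm; "finger_force": force on a finger pad.
Only numpy, scipy, OpenCV 4.12 (cv2) and the standard library are available. Lean on these libraries where they do the work, as an engineer would, in place of code of your own. Each camera call takes 0.05 s, during which the arm holds its last target. There are 200 camera calls.

## Working session

There is one attempt and no reset: what is moved stays moved. The work goes in short steps, Python scripts to look and compute and a tool call to move; the robot and the scene stay as the last step left them, time stands still between calls to the robot, and variables do not carry over. Pictures are saved under pics/ and viewed, at most 10 in all, crops included, and the job is handed in when it is done.

Besides the shell and the picture viewer there is one more tool, called after "Call:" in YAML: its name, and indented under it one key for each argument. send_rows: Moves the arm, as the interface text tells. Its arguments: {"type":"object","properties":{"series":{"type":"array","items":{"type":"object","properties":{"claw":{"type":"number"},"dx":{"type":"number"},"dy":{"type":"number"},"dz":{"type":"number"},"yaw":{"type":"number"}}}}},"required":["series"]}

```bash
mkdir -p pics
cat > h.py <<'E'
import numpy as np, cv2
from workcell import arm
def grab(n):
    c=arm.capture(n); np.savez(f'pics/{n}.npz',**c); return c
def pts(c):
    v,u=np.mgrid[0:480,0:640]; z=c['z_map']
    P=np.stack([(u-c['cx'])/c['fx']*z,(v-c['cy'])/c['fy']*z,z,np.ones_like(z)],-1)
    return (P@np.linalg.inv(c['world_to_cam']).T)[...,:3]
E
python3 - <<'E'
from h import *
print(arm.read_state())
for n in('scene','top'):
    c=grab(n); cv2.imwrite(f'pics/{n}0.png',c['color'][...,::-1]); print(n,np.linalg.inv(c['world_to_cam']).round(2).tolist(),c['fx'])
E
```

```text
{'clock': 0.0, 'q': array([-1.21688043e+00,  2.64777881e-01,  1.60540917e+00,  3.51938543e-05,
        1.27372584e+00, -3.69102534e-02]), 'qd': array([ 0.00080289,  0.0010984 , -0.00175008, -0.00048689,  0.00060575,
        0.00049413]), 'joint_efforts': array([-1.53499506e-03, -5.15111697e+01, -3.67316651e+01, -1.69956211e-04,
        1.26750590e-02, -3.40787903e-05]), 'tcp_pos': array([ 256.90197181, -623.44334425,  254.92633619]), 'tcp_rot': array([-1.14822690e-03,  9.80967890e-01,  1.94166561e-01, -1.66503106e-04]), 'ft_force': array([ 0.09933388, -0.06437883, -0.21844843]), 'wrist_torque': array([-0.01936996, -0.01489662,  0.03099129]), 'finger_force': 0.0, 'gripper_width': 85.28235351499298}
scene [[-0.54, -0.56, 0.63, -225.49], [-0.84, 0.35, -0.41, 620.96], [0.01, -0.75, -0.66, 927.66], [0.0, 0.0, 0.0, 1.0]] 568.855863080885
top [[0.02, -0.99, 0.17, 406.87], [-1.0, -0.01, 0.03, 105.7], [-0.03, -0.17, -0.99, 1020.96], [0.0, 0.0, 0.0, 1.0]] 438.13793208807385
```

View pics/top0.png

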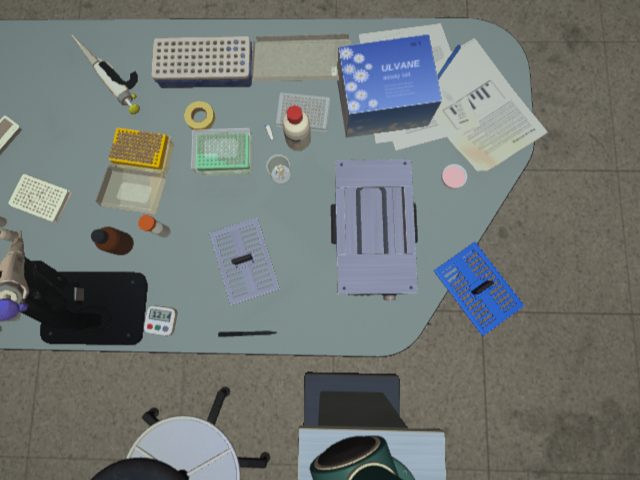

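View pics/scene0.png

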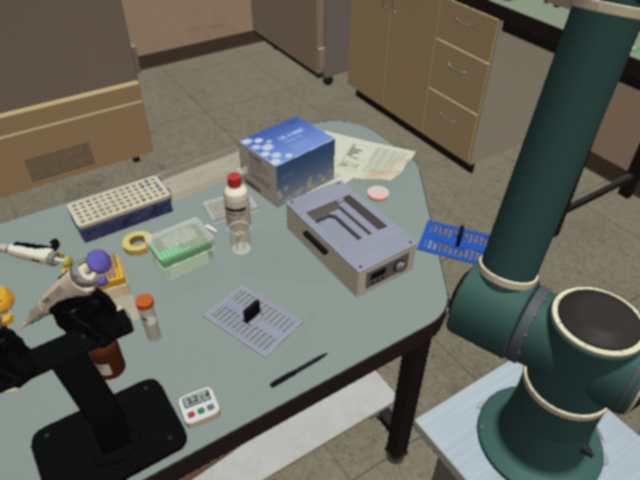

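```bash
cat > m.py <<'E'
from h import *
def ray(c,px,z):
    T=np.linalg.inv(c['world_to_cam']); px=np.atleast_2d(px).astype(float)
    d=np.c_[(px[:,0]-c['cx'])/c['fx'],(px[:,1]-c['cy'])/c['fy'],np.ones(len(px))]@T[:3,:3].T
    return T[:3,3]+d*((z-T[2,3])/d[:,2])[:,None]
if __name__=='__main__':
    c=dict(np.load('pics/top.npz')); im=c['color'].astype(int); P=pts(c)
    for p in [(225,240),(260,285),(200,280),(355,175),(375,285),(345,230)]: print(p,im[p[1],p[0]],P[p[1],p[0]].round(1))
    pur=((im[...,2]-im[...,1]>8)&(abs(im[...,0]-im[...,1])<25)).astype(np.uint8)
    pur=cv2.morphologyEx(pur,cv2.MORPH_CLOSE,np.ones((5,5)))
    pur=cv2.morphologyEx(pur,cv2.MORPH_OPEN,np.ones((3,3)))
    cs,_=cv2.findContours(pur,cv2.RETR_EXTERNAL,cv2.CHAIN_APPROX_NONE)
    for k in cs:
        if cv2.contourArea(k)<1500: continue
        r=cv2.minAreaRect(k); b=cv2.boxPoints(r)
        print('rect',r); 
        for z in(4,90):
            w=ray(c,b,z)[:,:2]; print(z,w.round(1).tolist(),w.mean(0).round(1),[np.linalg.norm(w[i]-w[i-1]).round(1) for i in range(4)])
    # grip: dark pixels in floor region
    d=(im.max(-1)<50); d[:,:215]=0; d[:, 275:]=0; d[:240]=0; d[290:]=0
    k=np.argwhere(d)[:,::-1]; print('grip',len(k),k.min(0),k.max(0),cv2.minAreaRect(k.astype(np.float32)),ray(c,k.mean(0),35))
    g=d&(P[...,2]>38)&(P[...,2]<50); print('grip3d',g.sum(),np.median(P[g],0))
    # bath top plane by height
    t=(abs(P[...,2]-90)<6); t[:,:320]=0; t[:,430:]=0; t[:140]=0; t[310:]=0
    k=cv2.morphologyEx(t.astype(np.uint8),cv2.MORPH_OPEN,np.ones((3,3))); kk=np.argwhere(k)[:,::-1]
    r=cv2.minAreaRect(P[k>0][:,:2].astype(np.float32)); print('bath',r,cv2.boxPoints(r).tolist(),np.median(P[k>0][:,2]))
    cv2.imwrite('pics/dbg.png',np.hstack([cv2.resize(c['color'][140:310,200:430,::-1],None,fx=3.4,fy=3.4)]))
E
python3 m.py
```

```text
(225, 240) [134 143 161] [566.6 341.8   3.8]
(260, 285) [134 145 159] [461.9 254.8   4.6]
(200, 280) [125 142 141] [471.8 397.3  -1.5]
(355, 175) [134 141 164] [701.6  41.1  89.2]
(375, 285) [137 144 167] [460.9  -1.   89.7]
(345, 230) [136 143 154] [584.6  61.   54.4]
rect ((371.5, 454.5), (49.0, 145.0), 90.0)
4 [[146.9, 157.6], [154.5, -157.8], [55.6, -154.5], [47.4, 155.5]] [101.1   0.2] [np.float64(99.6), np.float64(315.5), np.float64(98.9), np.float64(310.1)]
90 [[168.9, 153.2], [175.8, -135.5], [85.3, -132.5], [77.8, 151.3]] [127.    9.1] [np.float64(91.2), np.float64(288.8), np.float64(90.5), np.float64(283.8)]
rect ((193.0, 449.5), (59.0, 90.0), 90.0)
4 [[159.9, 493.7], [164.6, 292.9], [43.9, 287.5], [38.6, 484.0]] [101.7 389.5] [np.float64(121.6), np.float64(200.9), np.float64(120.8), np.float64(196.6)]
90 [[180.8, 460.9], [185.1, 277.1], [74.6, 272.1], [69.8, 452.0]] [127.5 365.5] [np.float64(111.4), np.float64(183.9), np.float64(110.6), np.float64(180.0)]
rect ((351.5, 400.0), (48.0, 91.0), 90.0)
4 [[261.1, 144.4], [265.3, -58.0], [164.4, -56.4], [159.7, 142.5]] [212.7  43
[... 1750 characters left out ...]
64(232.1), np.float64(228.3)]
90 [[1012.6, 80.8], [1041.6, -133.9], [829.9, -151.7], [801.5, 55.4]] [921.4 -37.3] [np.float64(212.6), np.float64(216.6), np.float64(212.5), np.float64(209.0)]
grip 59 [233 255] [251 263] ((241.90000915527344, 259.20001220703125), (4.110960960388184, 18.657434463500977), 71.56505584716797) [[517.61594456 292.34681338  35.        ]]
grip3d 29 [519.76062702 289.93670724  42.93728142]
bath ((591.8070068359375, -2.0091400146484375), (294.4851989746094, 168.7982635498047), 1.4729629755020142) [[442.4435729980469, 78.57719421386719], [446.7825622558594, -90.165283203125], [741.17041015625, -82.59547424316406], [736.8314208984375, 86.14700317382812]] 90.52637440268012
```

View pics/dbg.png

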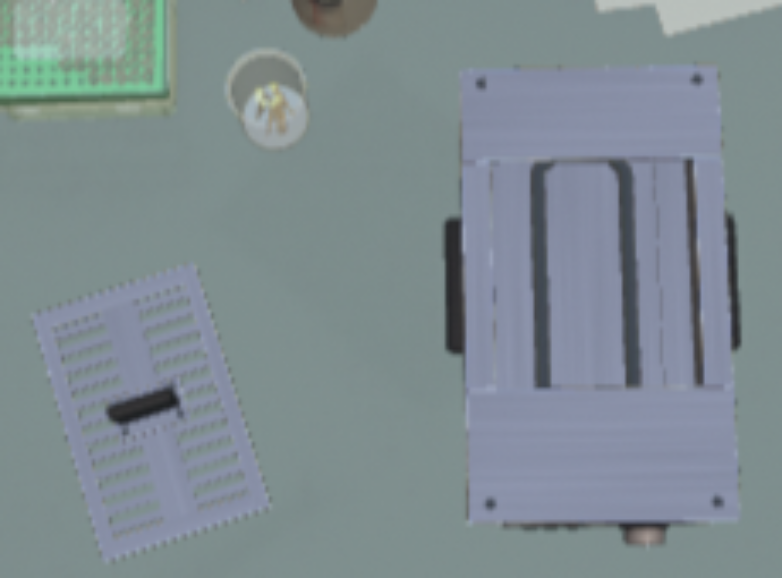

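```bash
cat > go.py <<'E'
from h import *
from scipy.spatial.transform import Rotation as R
import sys
def st():
    s=arm.read_state(); r=R.from_quat(s['tcp_rot'],scalar_first=True).as_matrix()
    return s,r,np.degrees(np.arctan2(r[1,0],r[0,0]))
def to(x,y,z,ang):
    s,r,a=st(); d=r.T@(np.array([x,y,z])-s['tcp_pos'])/10
    print('t%.2f'%s['clock'],'pos',s['tcp_pos'].round(1),'ang %.2f'%a,'F',s['ft_force'].round(1),'M',s['wrist_torque'].round(2),'w %.1f'%s['gripper_width'],'ff %.1f'%s['finger_force'],'| dxyz cm',d.round(2),'yaw %.2f'%(a-ang))
if __name__=='__main__': to(*map(float,sys.argv[1:5]))
E
python3 go.py 519 295 150 19.7
```

```text
t0.10 pos [ 256.9 -623.5  255.1] ang 22.39 F [ 0.5 -0.5 -0. ] M [0.02 0.02 0.02] w 85.5 ff 0.0 | dxyz cm [ 59.22 -74.92  10.67] yaw 2.69
```

Call:
send_rows:
  series:
    - {"claw": -1,"dx": 7.4,"dy": -9.4,"dz": 0,"yaw": 2.7}
    - {"claw": -1,"dx": 14.8,"dy": -18.7,"dz": 0,"yaw": 2.7}
    - {"claw": -1,"dx": 22.2,"dy": -28.1,"yaw": 2.7}
    - {"claw": -1,"dx": 29.6,"dy": -37.4,"yaw": 2.7}
    - {"claw": -1,"dx": 37.0,"dy": -46.8,"yaw": 2.7}
    - {"claw": -1,"dx": 44.4,"dy": -56.2,"yaw": 2.7}
    - {"claw": -1,"dx": 51.8,"dy": -65.6,"yaw": 2.7}
    - {"claw": -1,"dx": 59.2,"dy": -74.9,"yaw": 2.7}

```text
invalid input at $.series[2]: expected keys claw, dx, dy, dz, yaw
```

```bash
python3 go.py 519 295 150 19.7
```

```text
t0.10 pos [ 256.9 -623.5  255.1] ang 22.39 F [ 0.5 -0.5 -0. ] M [0.02 0.02 0.02] w 85.5 ff 0.0 | dxyz cm [ 59.22 -74.92  10.67] yaw 2.69
```

Call:
send_rows:
  series:
    - {"claw": -1,"dx": 59.2,"dy": -74.9,"dz": 0,"yaw": 2.7}
    - {"claw": -1,"dx": 59.2,"dy": -74.9,"dz": 0,"yaw": 2.7}
    - {"claw": -1,"dx": 59.2,"dy": -74.9,"dz": 0,"yaw": 2.7}
    - {"claw": -1,"dx": 59.2,"dy": -74.9,"dz": 0,"yaw": 2.7}
    - {"claw": -1,"dx": 59.2,"dy": -74.9,"dz": 0,"yaw": 2.7}
    - {"claw": -1,"dx": 59.2,"dy": -74.9,"dz": 0,"yaw": 2.7}
    - {"claw": -1,"dx": 59.2,"dy": -74.9,"dz": 0,"yaw": 2.7}
    - {"claw": -1,"dx": 59.2,"dy": -74.9,"dz": 0,"yaw": 2.7}

```text
clock: 1.1
tcp_pos: [394.3, -141.3, 256.1]
tcp_rot: [0.0, 0.985, 0.171, 0.0]
ft_force: [1.8, 0.4, 0.9]
gripper_width: 85.2
finger_force: 0.0
```

```bash
python3 go.py 519 295 150 19.7
```

```text
t1.10 pos [ 394.3 -141.3  256.1] ang 19.66 F [1.8 0.4 0.9] M [-0.01 -0.03  0.  ] w 85.2 ff 0.0 | dxyz cm [ 26.42 -36.9   10.61] yaw -0.04
```

Call:
send_rows:
  series:
    - {"claw": -1,"dx": 26,"dy": -36.2,"dz": 5,"yaw": 0}
    - {"claw": -1,"dx": 26,"dy": -36.2,"dz": 5,"yaw": 0}
    - {"claw": -1,"dx": 26,"dy": -36.2,"dz": 5,"yaw": 0}
    - {"claw": -1,"dx": 26,"dy": -36.2,"dz": 8,"yaw": 0}
    - {"claw": -1,"dx": 26,"dy": -36.2,"dz": 10.6,"yaw": 0}
    - {"claw": -1,"dx": 26,"dy": -36.2,"dz": 10.6,"yaw": 0}
    - {"claw": -1,"dx": 26,"dy": -36.2,"dz": 10.6,"yaw": 0}
    - {"claw": -1,"dx": 26,"dy": -36.2,"dz": 10.6,"yaw": 0}

```text
clock: 2.1
tcp_pos: [516.4, 287.5, 148.1]
tcp_rot: [0.0, 0.985, 0.172, -0.001]
ft_force: [-0.5, -0.2, 0.0]
gripper_width: 85.0
finger_force: 0.0
```

Run:
```python
from go import *
s,r,a=st(); to(519,295,40,19.7)
c=grab('wrist'); np.savez('pics/wpose.npz',r=r,p=s['tcp_pos'])
cv2.imwrite('pics/w0.png',c['color'][...,::-1])
z=c['z_map']; v,u=np.mgrid[0:480,0:640]
P=np.stack([(u-c['cx'])/c['fx']*z,(v-c['cy'])/c['fy']*z,z,np.ones_like(z)],-1)@c['hand_eye'].T
W=P[...,:3]@r.T+s['tcp_pos']
m=(z>0)&(c['color'].max(-1)<60)&(W[...,2]>38)&(W[...,2]<50)&(np.hypot(W[...,0]-519,W[...,1]-295)<45)
k=W[m]; print(len(k)); 
if len(k)>10: print(k.mean(0),cv2.minAreaRect(k[:,:2].astype(np.float32)))
```

```text
t2.10 pos [516.4 287.5 148.1] ang 19.85 F [-0.5 -0.2  0. ] M [ 0.05 -0.05  0.05] w 85.0 ff 0.0 | dxyz cm [ 0.52 -0.61 10.81] yaw 0.15
1221
[520.6858893  296.36145161  41.95705309] ((520.1395874023438, 296.18756103515625), (9.827290534973145, 42.74379348754883), 19.27692413330078)
```

View pics/w0.png

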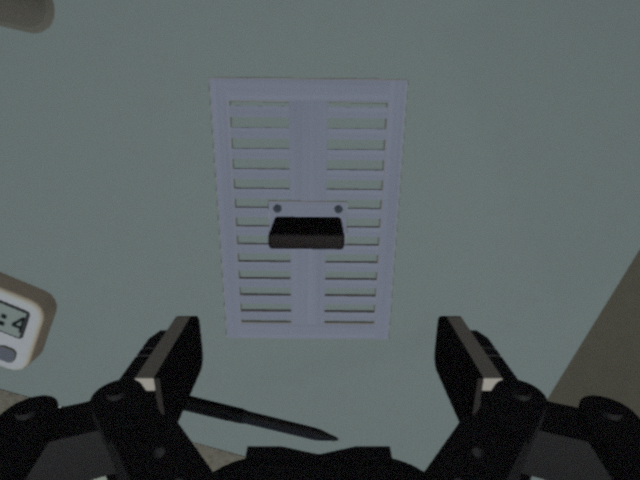

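Call:
send_rows:
  series:
    - {"claw": -1,"dx": 0.6,"dy": -0.7,"dz": 4,"yaw": 0.5}
    - {"claw": -1,"dx": 0.6,"dy": -0.7,"dz": 8,"yaw": 0.5}
    - {"claw": -1,"dx": 0.6,"dy": -0.7,"dz": 10.6,"yaw": 0.5}
    - {"claw": -1,"dx": 0.6,"dy": -0.7,"dz": 10.6,"yaw": 0.5}
    - {"claw": -1,"dx": 0.6,"dy": -0.7,"dz": 10.6,"yaw": 0.5}

```text
clock: 2.78
tcp_pos: [521.4, 293.4, 45.6]
tcp_rot: [-0.0, 0.986, 0.166, 0.001]
ft_force: [-0.4, 1.0, 0.7]
gripper_width: 85.6
finger_force: 0.0
```

```bash
python3 go.py 520.1 296.2 40 19.3
```

```text
t2.77 pos [521.4 293.4  45.6] ang 19.15 F [-0.4  1.   0.7] M [ 0.04  0.03 -0.  ] w 85.6 ff 0.0 | dxyz cm [-0.03 -0.3   0.56] yaw -0.15
```

Call:
send_rows:
  series:
    - {"claw": -1,"dx": 0,"dy": -0.3,"dz": 0.5,"yaw": 0}
    - {"claw": 1,"dx": 0,"dy": -0.3,"dz": 0.5,"yaw": 0}
    - {"claw": 1,"dx": 0,"dy": -0.3,"dz": 0.5,"yaw": 0}
    - {"claw": 1,"dx": 0,"dy": -0.3,"dz": 0.5,"yaw": 0}
    - {"claw": 1,"dx": 0,"dy": -0.3,"dz": 0.5,"yaw": 0}
    - {"claw": 1,"dx": 0,"dy": -0.3,"dz": 0.5,"yaw": 0}
    - {"claw": 1,"dx": 0,"dy": -0.3,"dz": 0.5,"yaw": 0}

```text
clock: 3.65
tcp_pos: [520.1, 296.9, 40.1]
tcp_rot: [-0.0, 0.986, 0.167, 0.001]
ft_force: [-1.1, -0.3, 5.2]
gripper_width: 42.8
finger_force: 62.1
```

```bash
python3 go.py 520.1 296.2 200 19.3
```

```text
t3.65 pos [520.1 296.9  40.1] ang 19.20 F [-1.1 -0.3  5.2] M [-0.16  0.05  0.1 ] w 42.8 ff 62.1 | dxyz cm [  0.     0.06 -15.99] yaw -0.10
```

Call:
send_rows:
  series:
    - {"claw": 1,"dx": 0,"dy": 0,"dz": -2,"yaw": 0}
    - {"claw": 1,"dx": 0,"dy": 0,"dz": -7,"yaw": 0}
    - {"claw": 1,"dx": 0,"dy": 0,"dz": -12,"yaw": 0}
    - {"claw": 1,"dx": 0,"dy": 4,"dz": -14,"yaw": 4}
    - {"claw": 1,"dx": 0.2,"dy": 10,"dz": -14,"yaw": 8}
    - {"claw": 1,"dx": 0.4,"dy": 16,"dz": -14,"yaw": 12}
    - {"claw": 1,"dx": 0.6,"dy": 22,"dz": -14,"yaw": 16}
    - {"claw": 1,"dx": 0.6,"dy": 27,"dz": -14,"yaw": 17.7}

```text
clock: 4.65
tcp_pos: [613.8, 41.4, 179.5]
tcp_rot: [0.0, 1.0, 0.012, -0.0]
ft_force: [1.3, 0.8, -3.0]
gripper_width: 42.9
finger_force: 62.2
```

```bash
python3 go.py 630.8 -1 180 1.47
```

```text
t4.65 pos [613.8  41.4 179.5] ang 1.37 F [ 1.3  0.8 -3. ] M [ 0.04 -0.04  0.02] w 42.9 ff 62.2 | dxyz cm [ 1.59  4.27 -0.06] yaw -0.10
```

Call:
send_rows:
  series:
    - {"claw": 1,"dx": 0.8,"dy": 2.1,"dz": 0,"yaw": 0}
    - {"claw": 1,"dx": 1.6,"dy": 4.0,"dz": 0,"yaw": 0}
    - {"claw": 1,"dx": 1.6,"dy": 4.0,"dz": 0,"yaw": 0}
    - {"claw": 1,"dx": 1.6,"dy": 4.0,"dz": 0,"yaw": 0}
    - {"claw": 1,"dx": 1.6,"dy": 4.0,"dz": 0,"yaw": 0}
    - {"claw": 1,"dx": 1.6,"dy": 4.0,"dz": 0,"yaw": 0}

```text
clock: 5.4
tcp_pos: [630.7, 4.9, 179.3]
tcp_rot: [-0.0, 1.0, 0.014, -0.0]
ft_force: [0.6, -0.5, -2.6]
gripper_width: 42.7
finger_force: 62.2
```

Run:
```python
from go import *
to(630.8,-1,140,1.47)
c=grab('scene'); cv2.imwrite('pics/s1.png',cv2.resize(c['color'][100:320,180:500,::-1],None,fx=2.4,fy=2.4))
P=pts(c); z=P[...,2]
m=(abs(P[...,2]-142)<25)&(P[...,0]>520)&(P[...,0]<740)&(abs(P[...,1])<80)&(z>115)&(z<165)
im=c['color'].astype(int); m&=(im.max(-1)>90)
k=P[m]; print(len(k)); A=np.c_[k[:,0]-630,k[:,1],np.ones(len(k))]
s=np.linalg.lstsq(A,k[:,2],rcond=None)[0]; print('plane',s,k.min(0),k.max(0))
```

```text
t5.40 pos [630.7   4.9 179.3] ang 1.57 F [ 0.6 -0.5 -2.6] M [ 0.01 -0.04  0.07] w 42.7 ff 62.2 | dxyz cm [-0.01  0.59  3.93] yaw 0.10
1813
plane [-2.28417532e-03 -2.45815607e-04  1.43219958e+02] [537.98020634 -58.46012261 135.99352775] [722.61223348  67.24000399 164.39498735]
```

View pics/s1.png

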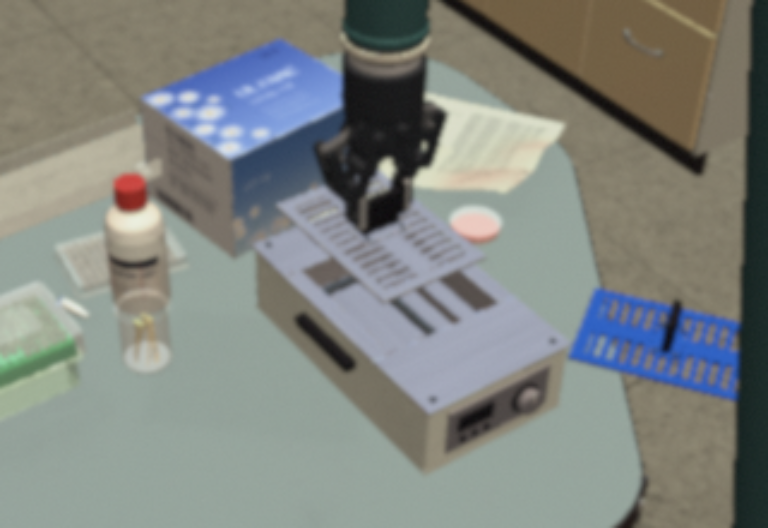

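Call:
send_rows:
  series:
    - {"claw": 1,"dx": -0.4,"dy": 0.3,"dz": 1.5,"yaw": 0.1}
    - {"claw": 1,"dx": -0.8,"dy": 0.6,"dz": 3,"yaw": 0.1}
    - {"claw": 1,"dx": -0.8,"dy": 0.6,"dz": 4.2,"yaw": 0.1}
    - {"claw": 1,"dx": -0.8,"dy": 0.6,"dz": 4.4,"yaw": 0.1}
    - {"claw": 1,"dx": -0.8,"dy": 0.6,"dz": 4.4,"yaw": 0.1}
    - {"claw": 1,"dx": -0.8,"dy": 0.6,"dz": 4.4,"yaw": 0.1}

```text
clock: 6.2
tcp_pos: [623.8, -2.2, 136.0]
tcp_rot: [0.0, 1.0, 0.012, 0.001]
ft_force: [-0.5, 0.0, -3.8]
gripper_width: 43.1
finger_force: 62.2
```

```bash
python3 go.py 622.8 -1.2 130 1.47
```

```text
t6.20 pos [623.8  -2.2 136. ] ang 1.39 F [-0.5  0.  -3.8] M [-0.03  0.04 -0.01] w 43.1 ff 62.2 | dxyz cm [-0.1  -0.11  0.6 ] yaw -0.08
```

Now creep down to feel the far rim.

Call:
send_rows:
  series:
    - {"claw": 1,"dx": -0.1,"dy": -0.1,"dz": 0.2,"yaw": 0}
    - {"claw": 1,"dx": -0.1,"dy": -0.1,"dz": 0.3,"yaw": 0}
    - {"claw": 1,"dx": -0.1,"dy": -0.1,"dz": 0.4,"yaw": 0}
    - {"claw": 1,"dx": -0.1,"dy": -0.1,"dz": 0.5,"yaw": 0}
    - {"claw": 1,"dx": -0.1,"dy": -0.1,"dz": 0.6,"yaw": 0}
    - {"claw": 1,"dx": -0.1,"dy": -0.1,"dz": 0.7,"yaw": 0}
    - {"claw": 1,"dx": -0.1,"dy": -0.1,"dz": 0.7,"yaw": 0}

```text
clock: 7.08
tcp_pos: [622.0, -1.3, 129.5]
tcp_rot: [0.0, 1.0, 0.012, 0.0]
ft_force: [-4.8, 0.3, 5.3]
gripper_width: 42.6
finger_force: 63.2
```

```bash
python3 go.py 622.8 -1.2 130 1.47
```

```text
t7.08 pos [622.   -1.3 129.5] ang 1.39 F [-4.8  0.3  5.3] M [0.02 0.42 0.03] w 42.6 ff 63.2 | dxyz cm [ 0.08 -0.   -0.05] yaw -0.08
```

Call:
send_rows:
  series:
    - {"claw": 1,"dx": 0,"dy": 0,"dz": 0.05,"yaw": 0}
    - {"claw": 1,"dx": 0,"dy": 0,"dz": 0.1,"yaw": 0}
    - {"claw": 1,"dx": 0,"dy": 0,"dz": 0.1,"yaw": 0}

```text
clock: 7.45
tcp_pos: [622.1, -1.3, 129.2]
tcp_rot: [0.0, 1.0, 0.012, 0.0]
ft_force: [-6.5, 0.5, 8.0]
gripper_width: 43.1
finger_force: 63.6
```

```bash
python3 go.py 622.8 -1.2 130 1.47
```

```text
t7.45 pos [622.1  -1.3 129.2] ang 1.40 F [-6.5  0.5  8. ] M [0.01 0.69 0.08] w 43.1 ff 63.6 | dxyz cm [ 0.07 -0.01 -0.08] yaw -0.07
```

Call:
send_rows:
  series:
    - {"claw": 1,"dx": 0,"dy": 0,"dz": -0.4,"yaw": 0}
    - {"claw": 1,"dx": 0,"dy": 0,"dz": -0.8,"yaw": 0}
    - {"claw": 1,"dx": 1.0,"dy": 0,"dz": -0.8,"yaw": 0}
    - {"claw": 1,"dx": 1.6,"dy": 0,"dz": -0.8,"yaw": 0}
    - {"claw": 1,"dx": 1.6,"dy": 0,"dz": -0.8,"yaw": 0}
    - {"claw": 1,"dx": 1.6,"dy": 0,"dz": -0.8,"yaw": 0}

```text
clock: 8.2
tcp_pos: [637.9, -0.8, 134.8]
tcp_rot: [-0.0, 1.0, 0.012, -0.0]
ft_force: [0.7, 0.1, -2.5]
gripper_width: 42.9
finger_force: 62.2
```

```bash
cat > look.py <<'E'
from go import *
# sheet pitch from scene depth: fit plane over sheet-coloured pixels near expected pose
def tilt(save=None):
    s,r,a=st(); p=s['tcp_pos']; c=grab('scene'); P=pts(c); im=c['color'].astype(int)
    e=r[:,0]; ex=np.array([e[0],e[1]])/np.hypot(e[0],e[1])
    u=(P[...,:2]-p[:2])@ex; w=(P[...,:2]-p[:2])@np.array([-ex[1],ex[0]])
    m=(c['z_map']>0)&(abs(u)<85)&(abs(u)>12)&(abs(w)<58)&(im.max(-1)>85)
    z0=p[2]-36; best=None
    k=np.c_[u[m],w[m],P[...,2][m]]; rng=np.random.default_rng(0); n0=0
    k=k[abs(k[:,2]-z0)<35]
    for _ in range(400):  # RANSAC for the pitch line z=a+b*u (no roll)
        i,j=rng.integers(len(k),size=2)
        if abs(k[i,0]-k[j,0])<40: continue
        b=(k[i,2]-k[j,2])/(k[i,0]-k[j,0]); a0=k[i,2]-b*k[i,0]
        if abs(a0-z0)>12 or abs(b)>.4: continue
        q=abs(k[:,2]-a0-b*k[:,0])<2.0
        if q.sum()>n0: n0=q.sum(); best=q
    b,a0=np.polyfit(k[best,0],k[best,2],1)
    print('sheet top: z at grip %.1f slope %.4f (%.2f deg) n=%d/%d; underside near %.1f far %.1f'%(a0,b,np.degrees(np.arctan(b)),n0,len(k),a0-4-90*b,a0-4+90*b),'u',k[best,0].min().round(),k[best,0].max().round())
    if save: cv2.imwrite('pics/'+save,cv2.resize(c['color'][130:290,230:450,::-1],None,fx=3.5,fy=3.5))
if __name__=='__main__':
    to(641,-0.8,134,1.47); tilt(sys.argv[1] if len(sys.argv)>1 else None)
E
python3 look.py
```

```text
t8.20 pos [637.9  -0.8 134.8] ang 1.39 F [ 0.7  0.1 -2.5] M [-0.03 -0.02  0.02] w 42.9 ff 62.2 | dxyz cm [0.31 0.   0.08] yaw -0.08
sheet top: z at grip 98.7 slope 0.0018 (0.10 deg) n=920/1333; underside near 94.6 far 94.9 u -85.0 85.0
```

Call:
send_rows:
  series:
    - {"claw": 1,"dx": 0,"dy": 0,"dz": 0.2,"yaw": 0}
    - {"claw": 1,"dx": 0,"dy": 0,"dz": 0.4,"yaw": 0}
    - {"claw": 1,"dx": 0,"dy": 0,"dz": 0.5,"yaw": 0}
    - {"claw": 1,"dx": 0,"dy": 0,"dz": 0.6,"yaw": 0}
    - {"claw": 1,"dx": 0,"dy": 0,"dz": 0.7,"yaw": 0}
    - {"claw": 1,"dx": 0,"dy": 0,"dz": 0.7,"yaw": 0}

```text
clock: 9.0
tcp_pos: [638.0, -0.9, 129.8]
tcp_rot: [0.0, 1.0, 0.012, 0.0]
ft_force: [-4.7, 0.0, 5.2]
gripper_width: 42.6
finger_force: 63.2
```

```bash
python3 look.py
```

```text
t9.00 pos [638.   -0.9 129.8] ang 1.39 F [-4.7  0.   5.2] M [-0.01  0.56  0.05] w 42.6 ff 63.2 | dxyz cm [ 0.3   0.   -0.42] yaw -0.08
sheet top: z at grip 93.8 slope 0.0020 (0.12 deg) n=912/1325; underside near 89.6 far 90.0 u -85.0 85.0
```

Call:
send_rows:
  series:
    - {"claw": 1,"dx": -0.2,"dy": 0,"dz": 0.05,"yaw": 0}
    - {"claw": 1,"dx": -0.4,"dy": 0,"dz": 0.1,"yaw": 0}
    - {"claw": 1,"dx": -0.6,"dy": 0,"dz": 0.15,"yaw": 0}
    - {"claw": 1,"dx": -0.8,"dy": 0,"dz": 0.2,"yaw": 0}
    - {"claw": 1,"dx": -0.9,"dy": 0,"dz": 0.2,"yaw": 0}

```text
clock: 9.68
tcp_pos: [632.4, -1.2, 128.9]
tcp_rot: [0.0, 1.0, 0.012, 0.004]
ft_force: [5.1, -0.3, 6.3]
gripper_width: 42.9
finger_force: 63.3
```

```bash
python3 look.py
```

```text
t9.68 pos [632.4  -1.2 128.9] ang 1.39 F [ 5.1 -0.3  6.3] M [ 0.12 -1.32 -0.01] w 42.9 ff 63.3 | dxyz cm [ 0.86 -0.02 -0.51] yaw -0.08
sheet top: z at grip 92.4 slope 0.0266 (1.52 deg) n=894/1337; underside near 86.0 far 90.8 u -85.0 85.0
```

Call:
send_rows:
  series:
    - {"claw": 1,"dx": -0.1,"dy": 0,"dz": 0.1,"yaw": 0}
    - {"claw": 1,"dx": -0.2,"dy": 0,"dz": 0.2,"yaw": 0}
    - {"claw": 1,"dx": -0.3,"dy": 0,"dz": 0.25,"yaw": 0}
    - {"claw": 1,"dx": -0.4,"dy": 0,"dz": 0.3,"yaw": 0}
    - {"claw": 1,"dx": -0.5,"dy": 0,"dz": 0.3,"yaw": 0}

```text
clock: 10.35
tcp_pos: [627.8, -1.3, 126.2]
tcp_rot: [0.0, 1.0, 0.012, 0.004]
ft_force: [4.3, -0.0, 6.5]
gripper_width: 43.0
finger_force: 63.5
```

```bash
python3 look.py
```

```text
t10.35 pos [627.8  -1.3 126.2] ang 1.39 F [ 4.3 -0.   6.5] M [ 0.12 -1.43 -0.01] w 43.0 ff 63.5 | dxyz cm [ 1.33 -0.02 -0.77] yaw -0.08
sheet top: z at grip 90.2 slope 0.0795 (4.55 deg) n=924/1402; underside near 79.1 far 93.4 u -85.0 85.0
```

Call:
send_rows:
  series:
    - {"claw": 1,"dx": -0.1,"dy": 0,"dz": 0.1,"yaw": 0}
    - {"claw": 1,"dx": -0.2,"dy": 0,"dz": 0.2,"yaw": 0}
    - {"claw": 1,"dx": -0.3,"dy": 0,"dz": 0.3,"yaw": 0}
    - {"claw": 1,"dx": -0.4,"dy": 0,"dz": 0.4,"yaw": 0}
    - {"claw": 1,"dx": -0.4,"dy": 0,"dz": 0.4,"yaw": 0}

```text
clock: 11.02
tcp_pos: [622.5, -1.4, 121.3]
tcp_rot: [0.0, 1.0, 0.012, 0.003]
ft_force: [3.7, 0.2, 6.0]
gripper_width: 42.8
finger_force: 63.8
```

```bash
python3 look.py t1.png
```

```text
t11.03 pos [622.5  -1.4 121.3] ang 1.38 F [3.7 0.2 6. ] M [ 0.05 -1.04 -0.03] w 42.8 ff 63.8 | dxyz cm [ 1.86 -0.02 -1.25] yaw -0.09
sheet top: z at grip 85.0 slope 0.1632 (9.27 deg) n=830/1347; underside near 66.3 far 95.7 u -79.0 85.0
```

View pics/t1.png

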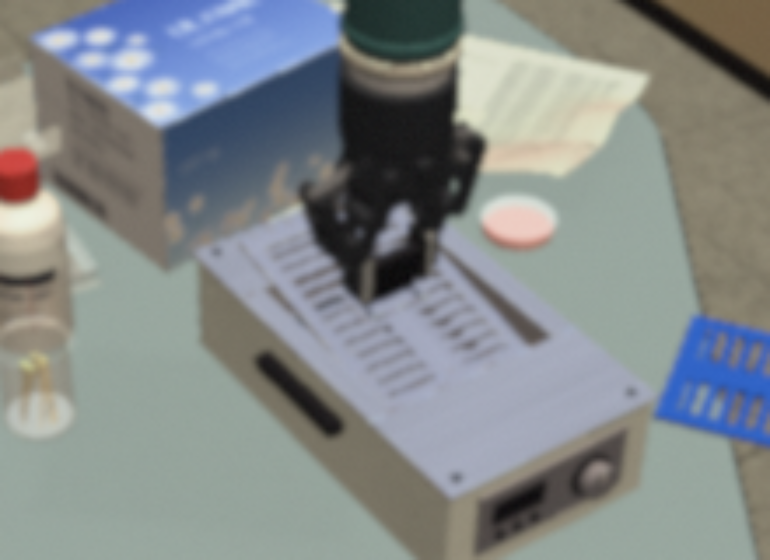

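Call:
send_rows:
  series:
    - {"claw": 1,"dx": 0,"dy": 0,"dz": -0.4,"yaw": -0.1}
    - {"claw": 1,"dx": 0,"dy": 0,"dz": -0.5,"yaw": -0.1}
    - {"claw": 1,"dx": -0.5,"dy": 0,"dz": -0.5,"yaw": -0.1}
    - {"claw": 1,"dx": -1.0,"dy": 0,"dz": -0.5,"yaw": -0.1}
    - {"claw": 1,"dx": -1.5,"dy": 0,"dz": -0.5,"yaw": -0.1}
    - {"claw": 1,"dx": -2.0,"dy": 0,"dz": -0.5,"yaw": -0.1}

```text
clock: 11.82
tcp_pos: [599.5, -1.8, 124.1]
tcp_rot: [-0.0, 1.0, 0.013, -0.0]
ft_force: [0.1, -0.6, -3.2]
gripper_width: 42.9
finger_force: 62.7
```

```bash
python3 look.py
```

```text
t11.82 pos [599.5  -1.8 124.1] ang 1.49 F [ 0.1 -0.6 -3.2] M [-0.01  0.03 -0.03] w 42.9 ff 62.7 | dxyz cm [ 4.15  0.01 -0.99] yaw 0.02
sheet top: z at grip 88.0 slope 0.1366 (7.78 deg) n=702/1287; underside near 71.7 far 96.3 u -62.0 84.0
```

Call:
send_rows:
  series:
    - {"claw": 1,"dx": -0.5,"dy": 0,"dz": 0,"yaw": 0}
    - {"claw": 1,"dx": -1.0,"dy": 0,"dz": 0,"yaw": 0}
    - {"claw": 1,"dx": -1.5,"dy": 0,"dz": 0,"yaw": 0}
    - {"claw": 1,"dx": -1.9,"dy": 0,"dz": 0,"yaw": 0}
    - {"claw": 1,"dx": -2.1,"dy": 0,"dz": 0,"yaw": 0}
    - {"claw": 1,"dx": -2.1,"dy": 0,"dz": 0,"yaw": 0}

```text
clock: 12.62
tcp_pos: [579.0, -2.4, 124.3]
tcp_rot: [0.0, 1.0, 0.013, 0.0]
ft_force: [-0.4, -0.6, -3.1]
gripper_width: 43.0
finger_force: 62.7
```

```bash
python3 look.py t2.png
```

```text
t12.62 pos [579.   -2.4 124.3] ang 1.49 F [-0.4 -0.6 -3.1] M [-0.06  0.01  0.02] w 43.0 ff 62.7 | dxyz cm [ 6.2   0.01 -0.97] yaw 0.02
sheet top: z at grip 92.6 slope 0.0332 (1.90 deg) n=581/1369; underside near 85.7 far 91.6 u -85.0 84.0
```

View pics/t2.png

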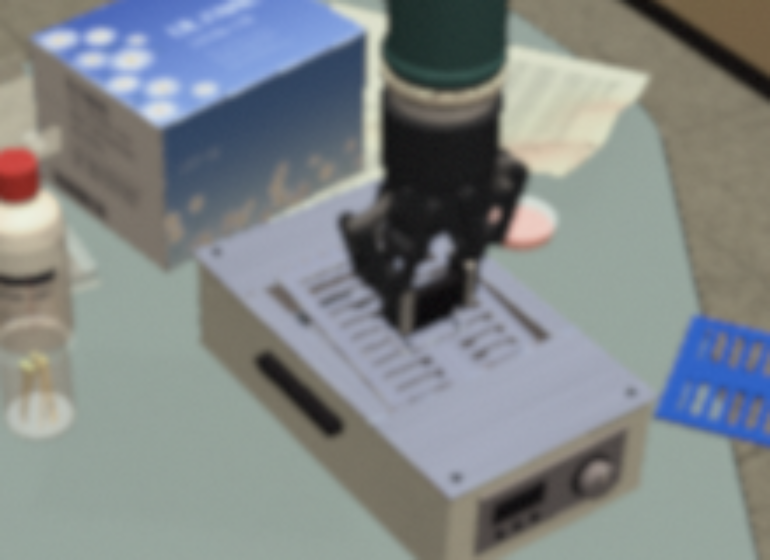

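Call:
send_rows:
  series:
    - {"claw": 1,"dx": -0.1,"dy": 0,"dz": 0.2,"yaw": 0}
    - {"claw": 1,"dx": -0.1,"dy": 0,"dz": 0.4,"yaw": 0}
    - {"claw": 1,"dx": -0.1,"dy": 0,"dz": 0.6,"yaw": 0}
    - {"claw": 1,"dx": -0.1,"dy": 0,"dz": 0.8,"yaw": 0}
    - {"claw": 1,"dx": -0.1,"dy": 0,"dz": 0.9,"yaw": 0}
    - {"claw": 1,"dx": -0.1,"dy": 0,"dz": 0.9,"yaw": 0}

```text
clock: 13.42
tcp_pos: [578.1, -2.3, 115.2]
tcp_rot: [-0.0, 1.0, 0.013, -0.0]
ft_force: [-0.5, -0.5, -3.6]
gripper_width: 42.8
finger_force: 62.7
```

```bash
sed -i 's/(abs(u)<85)&/(u>-600.8+0*u+552-0*u-0)*0+(u>(531-p[0]))\&(u<75)\&/' look.py; sed -i 's/(u>-600.8+0\*u+552-0\*u-0)\*0+//' look.py; grep -n 'm=(c' look.py; python3 look.py
```

```text
7:    m=(c['z_map']>0)&(u>(531-p[0]))&(u<75)&(abs(u)>12)&(abs(w)<58)&(im.max(-1)>85)
t13.43 pos [578.1  -2.3 115.2] ang 1.49 F [-0.5 -0.5 -3.6] M [0.01 0.03 0.01] w 42.8 ff 62.7 | dxyz cm [ 6.3   0.01 -1.89] yaw 0.02
sheet top: z at grip 79.2 slope 0.1344 (7.65 deg) n=431/635; underside near 63.1 far 87.3 u -35.0 75.0
```

Call:
send_rows:
  series:
    - {"claw": 1,"dx": 0,"dy": 0,"dz": 0.1,"yaw": 0}
    - {"claw": 1,"dx": 0,"dy": 0,"dz": 0.2,"yaw": 0}
    - {"claw": 1,"dx": 0,"dy": 0,"dz": 0.3,"yaw": 0}
    - {"claw": 1,"dx": 0,"dy": 0,"dz": 0.4,"yaw": 0}
    - {"claw": 1,"dx": 0,"dy": 0,"dz": 0.5,"yaw": 0}
    - {"claw": 1,"dx": 0,"dy": 0,"dz": 0.5,"yaw": 0}

```text
clock: 14.22
tcp_pos: [578.6, -2.4, 110.9]
tcp_rot: [0.0, 1.0, 0.013, 0.0]
ft_force: [0.1, 0.9, 1.9]
gripper_width: 43.0
finger_force: 63.2
```

```bash
python3 look.py
```

```text
t14.22 pos [578.6  -2.4 110.9] ang 1.49 F [0.1 0.9 1.9] M [-0.05  0.34  0.02] w 43.0 ff 63.2 | dxyz cm [ 6.25  0.01 -2.3 ] yaw 0.02
sheet top: z at grip 74.7 slope 0.1190 (6.78 deg) n=392/605; underside near 60.0 far 81.4 u -33.0 75.0
```

Call:
send_rows:
  series:
    - {"claw": 1,"dx": 0,"dy": 0,"dz": 0.1,"yaw": 0}
    - {"claw": 1,"dx": 0,"dy": 0,"dz": 0.2,"yaw": 0}
    - {"claw": 1,"dx": 0,"dy": 0,"dz": 0.3,"yaw": 0}
    - {"claw": 1,"dx": 0,"dy": 0,"dz": 0.4,"yaw": 0}
    - {"claw": 1,"dx": 0,"dy": 0,"dz": 0.4,"yaw": 0}

```text
clock: 14.9
tcp_pos: [579.9, -2.4, 107.5]
tcp_rot: [0.0, 1.0, 0.013, 0.002]
ft_force: [2.9, -0.4, 5.9]
gripper_width: 42.3
finger_force: 63.8
```

```bash
python3 look.py
```

```text
t14.90 pos [579.9  -2.4 107.5] ang 1.47 F [ 2.9 -0.4  5.9] M [ 0.06 -0.   -0.01] w 42.3 ff 63.8 | dxyz cm [ 6.12 -0.01 -2.63] yaw 0.00
sheet top: z at grip 71.7 slope 0.0791 (4.52 deg) n=373/599; underside near 60.6 far 74.8 u -33.0 75.0
```

Call:
send_rows:
  series:
    - {"claw": 1,"dx": 0.1,"dy": 0,"dz": 0.1,"yaw": 0}
    - {"claw": 1,"dx": 0.2,"dy": 0,"dz": 0.2,"yaw": 0}
    - {"claw": 1,"dx": 0.3,"dy": 0,"dz": 0.3,"yaw": 0}
    - {"claw": 1,"dx": 0.4,"dy": 0,"dz": 0.4,"yaw": 0}
    - {"claw": 1,"dx": 0.4,"dy": 0,"dz": 0.4,"yaw": 0}

```text
clock: 15.58
tcp_pos: [582.2, -2.3, 102.1]
tcp_rot: [0.0, 1.0, 0.013, 0.0]
ft_force: [3.8, 0.2, 4.5]
gripper_width: 42.6
finger_force: 63.8
```

```bash
python3 look.py
```

```text
t15.57 pos [582.2  -2.3 102.1] ang 1.48 F [3.8 0.2 4.5] M [-0.08  0.03 -0.07] w 42.6 ff 63.8 | dxyz cm [ 5.88  0.   -3.19] yaw 0.01
sheet top: z at grip 66.2 slope 0.0349 (2.00 deg) n=345/498; underside near 59.1 far 65.4 u -32.0 75.0
```

Call:
send_rows:
  series:
    - {"claw": 1,"dx": 0.1,"dy": 0,"dz": 0.1,"yaw": 0}
    - {"claw": 1,"dx": 0.2,"dy": 0,"dz": 0.2,"yaw": 0}
    - {"claw": 1,"dx": 0.3,"dy": 0,"dz": 0.25,"yaw": 0}
    - {"claw": 1,"dx": 0.4,"dy": 0,"dz": 0.3,"yaw": 0}
    - {"claw": 1,"dx": 0.4,"dy": 0,"dz": 0.3,"yaw": 0}

```text
clock: 16.25
tcp_pos: [584.3, -2.1, 98.2]
tcp_rot: [-0.0, 1.0, 0.013, -0.002]
ft_force: [-3.8, -0.6, 2.7]
gripper_width: 42.8
finger_force: 63.8
```

```bash
python3 look.py
```

```text
t16.25 pos [584.3  -2.1  98.2] ang 1.50 F [-3.8 -0.6  2.7] M [-0.17  1.11  0.07] w 42.8 ff 63.8 | dxyz cm [ 5.66  0.01 -3.6 ] yaw 0.03
sheet top: z at grip 62.6 slope -0.0307 (-1.76 deg) n=320/475; underside near 61.4 far 55.9 u -34.0 75.0
```

Call:
send_rows:
  series:
    - {"claw": 1,"dx": 0.15,"dy": 0,"dz": 0,"yaw": 0}
    - {"claw": 1,"dx": 0.3,"dy": 0,"dz": 0,"yaw": 0}
    - {"claw": 1,"dx": 0.45,"dy": 0,"dz": 0,"yaw": 0}
    - {"claw": 1,"dx": 0.6,"dy": 0,"dz": 0,"yaw": 0}
    - {"claw": 1,"dx": 0.6,"dy": 0,"dz": 0,"yaw": 0}

```text
clock: 16.92
tcp_pos: [592.6, -1.9, 99.3]
tcp_rot: [-0.0, 1.0, 0.013, 0.0]
ft_force: [-0.9, 1.3, 0.4]
gripper_width: 42.7
finger_force: 63.4
```

```bash
python3 look.py
```

```text
t16.93 pos [592.6  -1.9  99.3] ang 1.49 F [-0.9  1.3  0.4] M [ 0.07  0.42 -0.04] w 42.7 ff 63.4 | dxyz cm [ 4.85  0.02 -3.47] yaw 0.02
sheet top: z at grip 63.9 slope -0.0173 (-0.99 deg) n=372/555; underside near 61.4 far 58.3 u -42.0 75.0
```

Call:
send_rows:
  series:
    - {"claw": 1,"dx": 0.1,"dy": 0,"dz": 0.05,"yaw": 0}
    - {"claw": 1,"dx": 0.2,"dy": 0,"dz": 0.1,"yaw": 0}
    - {"claw": 1,"dx": 0.3,"dy": 0,"dz": 0.1,"yaw": 0}
    - {"claw": 1,"dx": 0.4,"dy": 0,"dz": 0.1,"yaw": 0}
    - {"claw": 1,"dx": 0.4,"dy": 0,"dz": 0.1,"yaw": 0}

```text
clock: 17.6
tcp_pos: [596.2, -1.9, 98.4]
tcp_rot: [0.0, 1.0, 0.013, 0.0]
ft_force: [-2.2, -1.5, 1.9]
gripper_width: 42.8
finger_force: 63.6
```

```bash
python3 look.py t3.png
```

```text
t17.60 pos [596.2  -1.9  98.4] ang 1.49 F [-2.2 -1.5  1.9] M [-0.02  0.96  0.04] w 42.8 ff 63.6 | dxyz cm [ 4.48  0.   -3.56] yaw 0.02
sheet top: z at grip 63.2 slope -0.0138 (-0.79 deg) n=391/597; underside near 60.5 far 58.0 u -45.0 75.0
```

View pics/t3.png

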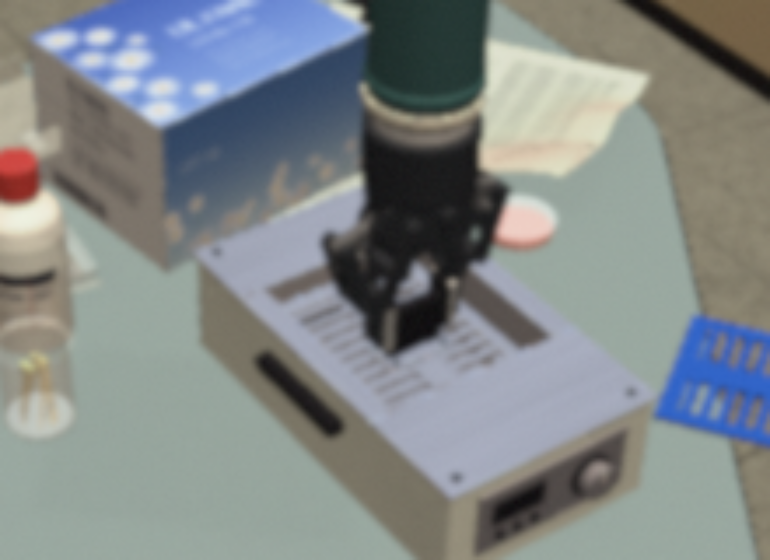

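Call:
send_rows:
  series:
    - {"claw": 1,"dx": 0.1,"dy": 0,"dz": 0,"yaw": 0}
    - {"claw": 1,"dx": 0.2,"dy": 0,"dz": 0,"yaw": 0}
    - {"claw": 1,"dx": 0.3,"dy": 0,"dz": 0,"yaw": 0}
    - {"claw": 1,"dx": 0.4,"dy": 0,"dz": 0,"yaw": 0}
    - {"claw": 1,"dx": 0.4,"dy": 0,"dz": 0,"yaw": 0}

```text
clock: 18.27
tcp_pos: [600.3, -1.8, 98.3]
tcp_rot: [0.0, 1.0, 0.013, 0.0]
ft_force: [-3.1, 0.2, 2.9]
gripper_width: 42.8
finger_force: 63.6
```

```bash
python3 look.py
```

```text
t18.27 pos [600.3  -1.8  98.3] ang 1.49 F [-3.1  0.2  2.9] M [-0.05  0.91  0.06] w 42.8 ff 63.6 | dxyz cm [ 4.07  0.01 -3.57] yaw 0.02
sheet top: z at grip 62.8 slope -0.0177 (-1.01 deg) n=431/641; underside near 60.3 far 57.2 u -48.0 75.0
```

Call:
send_rows:
  series:
    - {"claw": 1,"dx": 0.1,"dy": 0,"dz": 0,"yaw": 0}
    - {"claw": 1,"dx": 0.2,"dy": 0,"dz": 0,"yaw": 0}
    - {"claw": 1,"dx": 0.3,"dy": 0,"dz": 0,"yaw": 0}
    - {"claw": 1,"dx": 0.4,"dy": 0,"dz": 0,"yaw": 0}
    - {"claw": 1,"dx": 0.4,"dy": 0,"dz": 0,"yaw": 0}

```text
clock: 18.95
tcp_pos: [604.8, -1.6, 98.0]
tcp_rot: [-0.0, 1.0, 0.013, 0.001]
ft_force: [0.4, -0.4, -3.7]
gripper_width: 42.7
finger_force: 63.0
```

```bash
python3 look.py
```

```text
t18.95 pos [604.8  -1.6  98. ] ang 1.49 F [ 0.4 -0.4 -3.7] M [ 0.01 -0.    0.02] w 42.7 ff 63.0 | dxyz cm [ 3.63  0.01 -3.6 ] yaw 0.02
sheet top: z at grip 62.2 slope 0.0029 (0.17 deg) n=462/702; underside near 57.9 far 58.4 u -51.0 75.0
```

Call:
send_rows:
  series:
    - {"claw": 1,"dx": 0,"dy": 0,"dz": 0.1,"yaw": 0}
    - {"claw": 1,"dx": 0,"dy": 0,"dz": 0.2,"yaw": 0}
    - {"claw": 1,"dx": 0,"dy": 0,"dz": 0.3,"yaw": 0}
    - {"claw": 1,"dx": 0,"dy": 0,"dz": 0.35,"yaw": 0}
    - {"claw": 1,"dx": 0,"dy": 0,"dz": 0.35,"yaw": 0}

```text
clock: 19.62
tcp_pos: [604.1, -1.7, 94.8]
tcp_rot: [-0.0, 1.0, 0.013, -0.0]
ft_force: [0.1, 0.3, -2.8]
gripper_width: 42.6
finger_force: 63.2
```

```bash
python3 look.py
```

```text
t19.62 pos [604.1  -1.7  94.8] ang 1.49 F [ 0.1  0.3 -2.8] M [0.02 0.07 0.01] w 42.6 ff 63.2 | dxyz cm [ 3.69  0.01 -3.92] yaw 0.02
sheet top: z at grip 59.4 slope -0.0089 (-0.51 deg) n=432/640; underside near 56.2 far 54.6 u -50.0 74.0
```

Call:
send_rows:
  series:
    - {"claw": 1,"dx": 0,"dy": 0,"dz": 0.05,"yaw": 0}
    - {"claw": 1,"dx": 0,"dy": 0,"dz": 0.15,"yaw": 0}
    - {"claw": 1,"dx": 0,"dy": 0,"dz": 0.2,"yaw": 0}
    - {"claw": 1,"dx": 0,"dy": 0,"dz": 0.2,"yaw": 0}

```text
clock: 20.18
tcp_pos: [604.2, -1.7, 94.6]
tcp_rot: [0.0, 1.0, 0.013, 0.0]
ft_force: [-4.0, 1.3, 8.3]
gripper_width: 42.9
finger_force: 64.4
```

```bash
python3 look.py
```

```text
t20.18 pos [604.2  -1.7  94.6] ang 1.49 F [-4.   1.3  8.3] M [0.1  0.88 0.  ] w 42.9 ff 64.4 | dxyz cm [ 3.69  0.01 -3.94] yaw 0.02
sheet top: z at grip 59.0 slope -0.0030 (-0.17 deg) n=432/634; underside near 55.2 far 54.7 u -48.0 75.0
```

Call:
send_rows:
  series:
    - {"claw": 1,"dx": 0,"dy": 0,"dz": -0.1,"yaw": 0}
    - {"claw": 1,"dx": 0,"dy": 0,"dz": -0.2,"yaw": 0}
    - {"claw": -0.4,"dx": 0,"dy": 0,"dz": -0.2,"yaw": 0}
    - {"claw": -0.4,"dx": 0,"dy": 0,"dz": -0.2,"yaw": 0}
    - {"claw": -0.4,"dx": 0,"dy": 0,"dz": -0.2,"yaw": 0}
    - {"claw": -0.4,"dx": 0,"dy": 0,"dz": -0.2,"yaw": 0}

```text
clock: 20.98
tcp_pos: [604.3, -1.7, 94.8]
tcp_rot: [0.0, 1.0, 0.013, 0.0]
ft_force: [1.2, -0.4, 0.2]
gripper_width: 59.8
finger_force: 0.0
```

```bash
python3 look.py
```

```text
t20.98 pos [604.3  -1.7  94.8] ang 1.49 F [ 1.2 -0.4  0.2] M [-0.01  0.02  0.02] w 59.8 ff 0.0 | dxyz cm [ 3.67  0.01 -3.92] yaw 0.02
sheet top: z at grip 58.8 slope -0.0114 (-0.65 deg) n=400/631; underside near 55.9 far 53.8 u -49.0 75.0
```

Released cleanly; rise straight up.

Call:
send_rows:
  series:
    - {"claw": -0.4,"dx": 0,"dy": 0,"dz": -1,"yaw": 0}
    - {"claw": -0.4,"dx": 0,"dy": 0,"dz": -3,"yaw": 0}
    - {"claw": -0.4,"dx": 0,"dy": 0,"dz": -6,"yaw": 0}
    - {"claw": -0.4,"dx": 0,"dy": 0,"dz": -11,"yaw": 0}
    - {"claw": -0.4,"dx": 0,"dy": 0,"dz": -16,"yaw": 0}
    - {"claw": -0.4,"dx": 0,"dy": 0,"dz": -18,"yaw": 0}
    - {"claw": -0.4,"dx": 0,"dy": 0,"dz": -18,"yaw": 0}

```text
clock: 21.9
tcp_pos: [605.2, -1.7, 277.7]
tcp_rot: [0.0, 1.0, 0.013, 0.003]
ft_force: [-0.6, -0.2, -0.1]
gripper_width: 59.9
finger_force: 0.0
```

Run:
```python
from go import *
to(604,-2,275,1.47); s,r,a=st(); p=s['tcp_pos']
for n in('wrist','top','scene'):
    c=grab(n)
    if n=='wrist':
        cv2.imwrite('pics/w1.png',c['color'][...,::-1]); z=c['z_map']; v,u=np.mgrid[0:480,0:640]
        P=np.stack([(u-c['cx'])/c['fx']*z,(v-c['cy'])/c['fy']*z,z,np.ones_like(z)],-1)@c['hand_eye'].T
        W=P[...,:3]@r.T+p
    else: W=pts(c)
    b=W[...,:2]-[600.8,-1.8]; t=np.radians(1.47); bx=b@[np.cos(t),np.sin(t)]; by=b@[-np.sin(t),np.cos(t)]
    m=(bx>-66)&(bx<71)&(abs(by)<55)&(abs(W[...,2]-59)<4)&(c['color'].max(-1)>70)&(c['z_map']>0)&(abs(bx-3)>17)
    A=np.c_[bx[m],by[m],np.ones(m.sum())]; f=np.linalg.lstsq(A,W[...,2][m],rcond=None)[0]
    g=(W[...,2]>92)&(W[...,2]<106)&(c['color'].max(-1)<70)&(abs(bx)<40)&(abs(by)<40)
    print(n,m.sum(),'ends top z',(f[2]-90*f[0]).round(1),(f[2]+90*f[0]).round(1),'roll',f[1].round(4),'grip x',bx[g].mean() if g.any() else None,g.sum())
```

```text
t21.90 pos [605.2  -1.7 277.7] ang 1.49 F [-0.6 -0.2 -0.1] M [ 0.01 -0.06  0.  ] w 59.9 ff 0.0 | dxyz cm [-0.13  0.03  0.27] yaw 0.02
wrist 10868 ends top z 57.1 57.2 roll 0.0003 grip x 4.698182923390109 734
top 680 ends top z 59.0 59.4 roll -0.0024 grip x 2.130911366330211 23
scene 620 ends top z 58.9 59.0 roll -0.0063 grip x 0.157480228154184 57
```

View pics/w1.png

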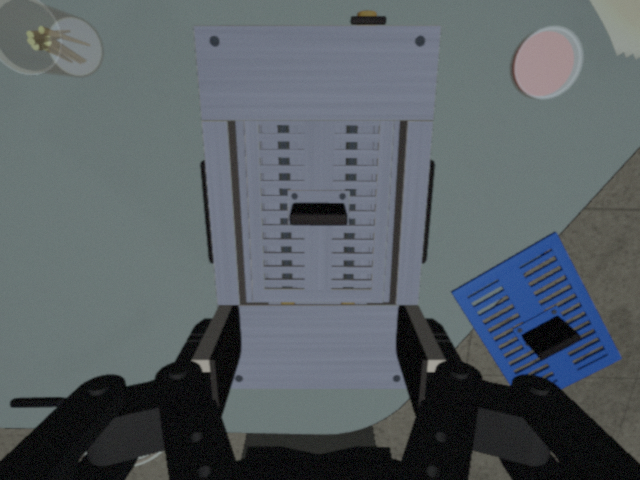

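The floor lies flat: its top is at z 59 at both ends, so the underside is at 55. The grip, at pixel (319, 214), is near bath x 3. The robot is clear, so I'm handing in.

```bash
python3 -c "
from workcell import arm
print(arm.finish_job())"
```

```text
the job is handed in; nothing more can be done
None
```

The false floor is refitted: it lies flat on both rails between the steps and under both rims, with the gripper let go and clear; the job was handed in at about 22 s, and no verdict was returned.

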